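Napkin ring offered to the ejector mandrel

ROBOT

A 6-joint arm with a two-finger parallel gripper is mounted at the origin on the work surface. World frame = base frame: x ahead of the robot, y to its left, z up, the work surface at z = 0. Lengths are in m, angles in rad, forces in N, time in s.
With the tool pointing down it reaches from about 0.375 to 0.925 m from the base axis. Payload 5.7 kg.
Tool frame: the origin (TCP) lies between the finger pads; the fingertips stand 11 mm ahead of it and the grasp point (between the pads) lies 8 mm behind it; z points along the fingers, y is the line along which they close (so a half turn about z gives the same grasp; the last joint's range is limited). The gripper opens to 85 mm and grips with 20 to 120 N. Pads are 22 mm wide; open, the fingers measure 114 mm over their backs; the gripper's body (76 mm by 85 mm) begins 54 mm behind the grasp point. The pads swing forward as they close: fully open they stand 13 mm farther back than shut.
Start: joints at [-1.371, 0.359, 1.51, -0, 1.272, -0.115], TCP at [0.186, -0.57, 0.242] pointing down, gripper open.
Joint ranges: [-2.97, 2.97], [-1.01, 2.36], [0.21, 2.38], [-0.96, 4.11], [0.2, 2.71], [-2.98, 2.98]. Speed limits (rad/s): [2.39, 2.39, 3.14, 3.14, 3.14, 3.14].

INTERFACE

Orientations are given as a unit quaternion [x, y, z, w].
In Python, from workcell import env gives the robot as it stands.
- The arm moves only by the shell command python3 -m handwheel 'ROWS' [OPENING] [FORCE]. ROWS is text: rows parted by semicolons, each of 4 numbers parted by spaces: the shift along the tool's x, y, z in units of 50 mm (1.0 is 50 mm), then the turn about the tool's z in units of 8 degrees (1.0 is 8 degrees). A call has 1 to 20 rows; each row shifts and turns the commanded pose from where the row before left it, along the tool's axes as they then stand; what a row does not reach is not made up. A row lasts 1/8 s, in which the tool goes at most 62.5 mm and 10.7 degrees, less where a joint would pass 70% of its speed; a pose out of reach is approached as far as the arm can. A call is refused whole if a number of a shift passes 1 or a number of a turn 1, either way. A call with a gripper value outside its range is refused whole. OPENING is the finger opening in mm, from 0 to 85.4, set as the call begins (- or left out, the last holds). The fingers move at their own pace and stop on an object; FORCE is the grip in N (left out, the last holds). Time passes only in rows, so rows that do not move let the fingers close. It gives the time, the measured TCP pose, the force, the opening and the grip force at its end, in the units of the state.
- env.observe(): the state, without advancing time (a new reading comes with each control period).
- env.get_image(name): name is "scene" or "top"; returns the picture (400x640x3 uint8, red, green, blue); there is no depth.
- env.calibration(name): a dict with "mtx" (3x3 intrinsics, pixels), "eye" and "orientation" of the camera in the world. Camera axes: x right, y up, looking along -z (the intrinsics and any distortion apply to the point x, -y, -z); pixel columns grow to the right and rows downward; lengths in m; the calibration is good to about 2 mm. A picture is of the moment at which its call begins. calibration takes no time and is no camera call.
- env.finish_job(): hands the job in; it is judged then, once.
Trained networks look in the newest picture that a camera, given by its name, has taken for a name from the list of things; names that differ only in an ending like _2 or _b are one class to them, and where a whole thing is asked for, a point or a joint stands for the part that bears it (a point fixed in the world has none). Each returns a list of dicts, best first, with "confidence" (0 to 1); they miss things now and then, are a little off and sometimes report something else, mostly with a low value. They report only what shows in the picture. A call takes as long as a camera call. They do not tell look-alikes from the thing itself.
- env.cut_out(camera, target): "region" (400x640 bool, what is visible of it) and "rect" ([left, top, right, bottom] in pixels, round what is visible of it).
The state is a dict: "t": time; "joint_pos": joint angles; "joint_vel": joint speeds; "effort": joint torques, N m; "tcp_pos": TCP position; "tool_rot": TCP orientation; "ft_force": force on the tool from outside, world axes, zero at the start; "torque": the same for the moment, N m; "gripper_width": finger opening in m; "finger_force": force on a finger pad.
Only numpy, scipy, OpenCV 4.12 (cv2) and the standard library are available. Lean on these libraries where they do the work, as an engineer would, in place of code of your own. Each camera call takes 0.05 s, during which the arm holds its last target. There are 200 camera calls.

TASK

First free the mandrel stand's ejector by pressing its pedal right down to the stop and letting it spring back up. Then take the napkin ring (the tallest of the three loose steel rings), carry it over the punch rack without touching the rack, and finish while holding it still, level and centred about a centimetre above the top of the mandrel, ready to be lowered on, with ring and mandrel never touching. Leave everything else on the bench where it is.

Things in the scene. Friction and masses are not known exactly. Their poses are not given: they have to be found in the camera images.
- ring: the napkin ring to be carried: plain steel tube open at both ends, standing upright on the bench, outside diameter 48, wall 3 (bore 42), height 30, 40 to 85 g; the tallest of the three loose rings, which swap places. Origin: centre of its underside; z is its axis, up.
- mandrel_tip (a point): centre of the flat top of the upright tapered steel mandrel on the mandrel stand, 170 above the bench; the top is 26 in diameter, widening evenly to 54 at 120 below.
- stand: the mandrel stand, fixed: grey base plate 250 (x) by 120 (y) by 20; the mandrel stands 70 from the centre on +x (away from the robot); a brass ejector collar (84 outside, 12 high) at the mandrel's foot, 50 above the bench, rises up to 25 while the pedal is pressed; the pedal is over the -x half. Origin: centre of the underside.
- pedal_pad (a point): point on top of the pedal's black rubber tread where to press, 85 from the hinge, 68 above the bench when the pedal is up. Press straight down: it sinks about 24 to the stop, and pushes back with about 6 N at the top and 11 N at the stop.
- pedal (a joint): pedal angle in rad: 0 up (where its spring returns it), 0.28 at the stop. The pedal is an aluminium plate 110 long, 70 wide, level when up, pointing along the stand's -x, hinged at its inner end along the stand's y, 60 above the bench.
- rack: punch rack, fixed, standing between the loose rings and the mandrel stand: wooden block 260 (x) by 50 (y) by 60 high with a row of upright steel punches along it, whose tops are 110 to 130 above the bench. Origin: centre of the underside, x along the row.
- low_ring: bystander: steel ring like the napkin ring but only 12 high, 48 outside. Origin: centre of its underside.
- bangle: bystander: steel bangle 74 outside, 14 high. Origin: centre of its underside.
- can: bystander: spray can 54 in diameter, 170 high. Origin: centre of its underside.
- cone: bystander: wooden bracelet cone 100 at the foot, 200 high. Origin: centre of its underside.
- bowl: bystander: round dark bowl filled with red-brown pitch, 112 in diameter, 61 high. Origin: centre of its underside.
- hammer: bystander: hammer 240 long lying along its x. Origin: on its length, at bench level.
- driver: bystander: screwdriver 170 long lying along its x. Origin: on its length, at bench level.
- jar: bystander: small amber jar 44 in diameter, 60 high. Origin: centre of its underside.
Things that resemble listed ones, but are neither listed nor needed, are in the scene too. Leave any red look-alike of the ring alone.

How it is judged:
On the way, in this order (a step that is already met when the one before it is completed fails the run):
1. the pedal is pressed down to its stop (value of joint pedal above 0.255 rad), for 0.1 s.
2. the pedal is back up and the held ring has been lifted clear of the bench (value of joint pedal below 0.03 rad and height (world z) of ring above 0.04 m and contact force between ring and the fingers above 0.3 N), for 0.1 s.
3. the held ring passes over the punch rack (x of ring in the frame of rack between -0.15 and 0.15 m and y of ring in the frame of rack between -0.05 and 0.05 m and height (world z) of ring above 0.12 m and contact force between ring and the fingers above 0.3 N), for 0.02 s.
At the end, for the whole second after the job is handed in: The napkin ring is held by the gripper, still, within 8 mm of the mandrel's axis, its underside 3 to 20 mm above the mandrel's top, level within 8 degrees, touching nothing of the stand; the pedal is back up; every bystander within 30 mm of where it started (horizontal distance between ring and mandrel_tip below 0.008 m and z of ring in the frame of mandrel_tip between 0.003 and 0.02 m and angle between ring's own z axis and vertical below 0.14 rad and linear speed of ring below 0.02 m/s and contact force between ring and the fingers above 0.3 N and contact force between ring and stand below 0.1 N and value of joint pedal below 0.03 rad and distance of each of low_ring, bangle, can, cone, bowl, hammer, driver, jar from where it was at the start of the episode below 0.03 m); the arm keeps its last pose, push and grip.
It fails at once if the ring or the robot touches the punch rack (contact force between any of ring, the arm, the fingers and rack above 0.5 N).
It fails at once if the ring touches the mandrel stand (contact force between ring and stand above 0.5 N).
It fails at once if a bystander is moved more than 30 mm (distance of any of low_ring, bangle, can, cone, bowl, hammer, driver, jar from where it was at the start of the episode above 0.03 m).
It also fails if it takes over 58 s, if anything falls off the work surface, if the arm or the gripper's body presses on something with over 40 N, if the wrist force passes 120 N, or if a joint passes its speed limit or range.

## Working session

There is one attempt and no reset: what is moved stays moved. The work goes in short steps, Python scripts to look and compute and a shell command to move; the robot and the scene stay as the last step left them, time stands still between calls to the robot, and variables do not carry over. Pictures are saved under pics/ and viewed, at most 10 in all, crops included, and the job is handed in when it is done.

```bash
mkdir -p pics
cat > h.py <<'E'
import numpy as np, cv2
from workcell import env
from scipy.spatial.transform import Rotation as R
def cam(n):
    c=env.calibration(n); return np.array(c["mtx"]),np.array(c["eye"]),R.from_quat(c["orientation"]).as_matrix(),c
def ray(n,u,v):
    K,e,Q,_=cam(n); d=np.linalg.inv(K)@[u,v,1]; return e,Q@(d*[1,-1,-1])
def at(n,u,v,z):
    e,d=ray(n,u,v); return e+d*(z-e[2])/d[2]
def proj(n,p):
    K,e,Q,_=cam(n); q=K@((Q.T@(np.array(p)-e))*[1,-1,-1]); return q[:2]/q[2]
E
python3 - <<'E'
from h import *
for n in("top","scene"):
    cv2.imwrite(f"pics/{n}0.png",env.get_image(n)[:,:,::-1]); print(env.calibration(n))
    for t in("ring","low_ring","bangle","stand","pedal","rack","mandrel_tip","pedal_pad","can","cone","bowl","jar","hammer"):
        try:
            for r in env.cut_out(n,t)[:4]: 
                ys,xs=np.nonzero(r["region"]); print(n,t,round(r["confidence"],2),r["rect"],round(xs.mean(),1),round(ys.mean(),1))
        except Exception as x: print(n,t,x)
E
```

```text
{'mtx': array([[476.6699271 ,   0.        , 316.0514283 ],
       [  0.        , 476.6699271 , 213.82865476],
       [  0.        ,   0.        ,   1.        ]]), 'eye': array([0.2888331 , 0.01334755, 1.8100796 ]), 'orientation': array([-0.04347813,  0.05205276,  0.71319418, -0.69767773])}
top ring 0.63 [363.5, 166.6, 370.9, 182.6] 367.6 174.0
top ring 0.41 [368.2, 194.5, 374.6, 199.0] 370.8 195.8
top bangle 0.48 [394.9, 204.5, 412.5, 223.5] 407.0 212.5
top stand 0.8 [237.7, 186.6, 275.0, 252.2] 255.5 218.1
top pedal 0.76 [245.6, 213.0, 265.6, 245.5] 254.5 231.0
top rack 0.88 [302.2, 181.0, 316.4, 249.9] 309.5 213.4
top mandrel_tip 0.83 [238.9, 184.8, 273.6, 248.6] 255.7 217.7
top pedal_pad 0.82 [243.6, 218.3, 263.6, 246.0] 254.8 230.8
top can 0.84 [331.4, 139.5, 348.6, 160.0] 340.7 149.4
top can 0.45 [395.9, 251.0, 407.9, 272.6] 399.9 261.8
top cone 0.63 [434.9, 183.7, 470.4, 217.2] 451.6 198.6
top bowl 0.89 [266.9, 140.5, 291.1, 170.8] 278.6 155.2
top jar 0.57 [398.1, 165.9, 408.2, 180.8] 401.0 173.4
top hammer 0.92 [158.8, 193.2, 183.4, 254.8] 173.3 218.4
{'mtx': array([[478.41642
[... 612 characters left out ...]
190.9
scene pedal 0.72 [349.6, 230.1, 373.8, 288.9] 361.1 258.1
scene rack 0.81 [296.6, 183.3, 358.8, 249.4] 325.7 215.3
scene mandrel_tip 0.78 [326.3, 160.2, 401.1, 219.2] 367.3 190.9
scene pedal_pad 0.8 [333.4, 166.2, 369.8, 188.3] 351.2 176.9
scene can 0.95 [351.0, 230.0, 373.7, 286.7] 361.1 258.5
scene cone 0.86 [170.8, 265.1, 216.0, 352.2] 190.1 311.0
scene cone 0.21 [389.0, 219.8, 427.4, 247.7] 407.2 232.2
scene bowl 0.71 [388.3, 218.6, 424.9, 245.7] 406.4 231.7
scene bowl 0.37 [295.7, 182.1, 360.7, 251.6] 326.5 216.1
scene jar 0.65 [282.9, 258.6, 300.8, 277.3] 289.0 265.9
scene jar 0.28 [335.1, 164.9, 367.8, 189.2] 351.5 176.9
scene hammer 0.87 [382.3, 151.4, 441.0, 178.4] 414.8 161.1
```

View pics/top0.png

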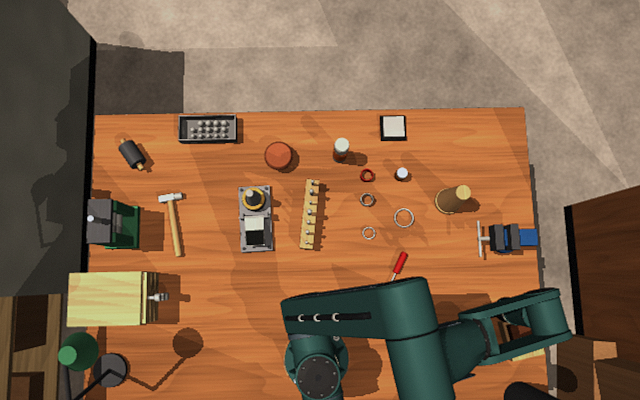

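View pics/scene0.png

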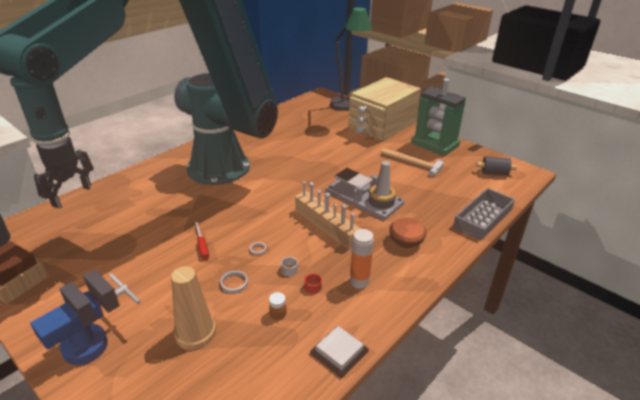

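The grey ring stands at top (368,199) / scene (289,266). The red look-alike is at (368,175), the low ring at (369,233), the bangle at (404,217), the rack at x≈310 and the stand at (256,218).

Run:
```python
from h import *
T=cv2.imread("pics/top0.png");S=cv2.imread("pics/scene0.png")
a=cv2.resize(T[175:260,230:420],None,fx=4,fy=4,interpolation=cv2.INTER_CUBIC)
cv2.imwrite("pics/c1.png",a)
b=cv2.resize(S[145:285,240:420],None,fx=4,fy=4,interpolation=cv2.INTER_CUBIC)
cv2.imwrite("pics/c2.png",b)
for n,t in(("top","ring"),("top","stand"),("top","rack"),("scene","ring"),("top","pedal_pad")):
    env.get_image(n)
    for r in env.cut_out(n,t)[:3]:
        m=r["region"].astype(np.uint8); c,(w,h),an=cv2.minAreaRect(cv2.findNonZero(m)); box=cv2.boxPoints((c,(w,h),an))
        z={"ring":.015,"stand":.02,"rack":.06,"pedal_pad":.065}[t]
        print(n,t,r["confidence"],np.round(c),[np.round(at(n,*p,z),3)[:2].tolist() for p in box],np.round(at(n,*c,z),3))
```

```text
top ring 0.73 [254. 231.] [[0.526, 0.258], [0.525, 0.186], [0.419, 0.187], [0.42, 0.259]] [0.472 0.223 0.015]
top ring 0.57 [366. 199.] [[0.581, -0.175], [0.619, -0.208], [0.594, -0.235], [0.557, -0.202]] [ 0.588 -0.205  0.015]
top ring 0.39 [452. 197.] [[0.573, -0.448], [0.674, -0.556], [0.602, -0.621], [0.502, -0.513]] [ 0.588 -0.534  0.015]
top stand 0.85 [255. 219.] [[0.645, 0.287], [0.649, 0.163], [0.395, 0.152], [0.392, 0.274]] [0.519 0.219 0.02 ]
top rack 0.56 [310. 214.] [[0.399, 0.055], [0.666, 0.025], [0.659, -0.031], [0.393, -0.0]] [0.528 0.012 0.06 ]
scene ring 0.72 [290. 266.] [[0.54, -0.192], [0.576, -0.159], [0.627, -0.211], [0.593, -0.243]] [ 0.585 -0.202  0.015]
scene ring 0.59 [312. 283.] [[0.637, -0.197], [0.671, -0.165], [0.717, -0.215], [0.684, -0.246]] [ 0.678 -0.206  0.015]
top pedal_pad 0.72 [254. 230.] [[0.52, 0.248], [0.518, 0.185], [0.419, 0.186], [0.42, 0.248]] [0.469 0.217 0.065]
top pedal_pad 0.28 [310. 213.] [[0.405, 0.053], [0.661, 0.023], [0.655, -0.027], [0.399, 0.004]] [0.529 0.013 0.065]
```

View pics/c1.png

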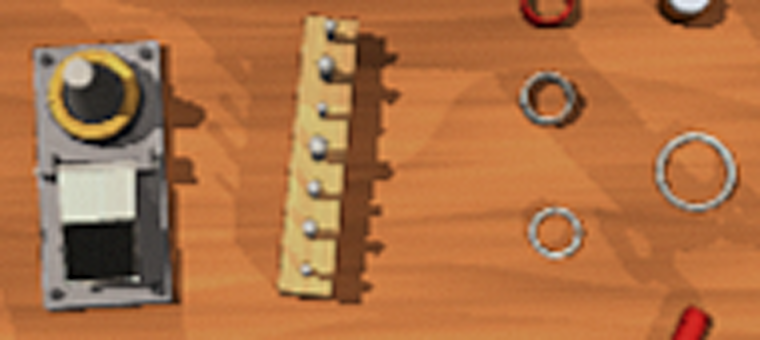

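View pics/c2.png

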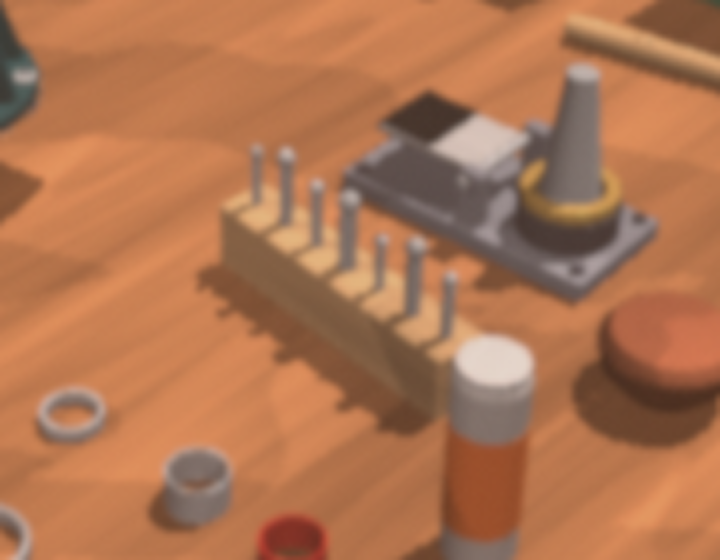

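Run:
```python
from h import *
f=lambda o,x,y:(o[0]+(x+.5)/4-.5,o[1]+(y+.5)/4-.5)
t=(230,175);s=(240,145)
print("tip",at("top",*f(t,78,71),.17),at("scene",*f(s,583,73),.17))
print("pad",at("top",*f(t,101,250),.068),at("scene",*f(s,431,116),.068))
print("ringtop",at("top",*f(t,548,98),.03),at("scene",*f(s,198,469),.03))
print("low",at("top",*f(t,556,232),.012),"bangle",at("top",*f(t,696,172),.014),"red",at("top",368,175,.03))
print("stand c",[at("top",*f(t,*p),.02)[:2] for p in((36,45),(157,42),(47,308),(174,300))])
print("punch tops",[at("top",*f(t,*p),.12)[:2].round(3) for p in((331,30),(317,147),(306,270))])
print("jar",at("top",402,173,.06),"driver",at("top",400,262,.02),"can",at("top",341,146,.17),"bowl",at("top",278,155,.06))
o=env.observe();print(o["t"],o["tcp_pos"],R.from_quat(o["tool_rot"]).as_matrix().round(3),o["gripper_width"])
```

```text
tip [0.59220264 0.22260522 0.17      ] [0.59130091 0.22425113 0.17      ]
pad [0.44432974 0.21524577 0.068     ] [0.44548644 0.21944469 0.068     ]
ringtop [ 0.58288464 -0.20393387  0.03      ] [ 0.58378739 -0.20169702  0.03      ]
low [ 0.45704912 -0.20895306  0.012     ] bangle [ 0.51124943 -0.34421557  0.014     ] red [ 0.67602172 -0.21264173  0.03      ]
stand c [array([0.64595734, 0.281629  ]), array([0.64649263, 0.16636692]), array([0.39528732, 0.27156373]), array([0.4001462 , 0.15276246])]
punch tops [array([0.634, 0.001]), array([0.528, 0.016]), array([0.418, 0.028])]
jar [ 0.67455389 -0.3369776   0.06      ] driver [ 0.34335798 -0.32145111  0.02      ] can [ 0.75233028 -0.10302565  0.17      ] bowl [0.75322777 0.12754613 0.06      ]
1.9 [ 0.18576139 -0.57048306  0.24226716] [[ 0.951  0.31  -0.   ]
 [ 0.31  -0.951  0.   ]
 [ 0.    -0.    -1.   ]] 0.0855102475877321
```

Top and scene agree within about 2 mm, except 4 mm on the pad's y: tip (0.592, 0.223), pad (0.445, 0.217), ring (0.583, −0.203). The heights and sizes are consistent. I'll raise the arm, square the tool and close the fingers.

```bash
python3 -m handwheel '0 0 -1 1; 0 0 -0.8 1; 0 0 0 0.257; 0 0 0 0; 1 0 0 0; 1 0 0 0; 1 0 0 0; 1 0 0 0; 1 0 0 0; 0 -1 0 0; 0 -1 0 0; 0 -1 0 0; 0 -1 0 0; 0 -1 0 0; 0 -1 0 0; 0 -1 0 0; 0 -1 0 0; 0 -1 0 0; 0 -1 0 0; 0 0 0 0' 0 40
```

```text
t: 4.4
tcp_pos: [0.4345, -0.0674, 0.3309]
tool_rot: [1.0, 0.003, -0.002, -0.001]
ft_force: [0.6, -0.9, 0.2]
gripper_width: 0.0
finger_force: 0.0
```

Next: dy = +0.285 → tool y −5.69; dx = +0.010 → 0.2; then down to tip z 0.08 (TCP 0.091): 0.24 → 4.8.

```bash
python3 -m handwheel '0.2 -1 0 0; 0 -1 0 0; 0 -1 0 0; 0 -1 0 0; 0 -1 0 0; 0 -0.7 0 0; 0 0 0 0; 0 0 1 0; 0 0 1 0; 0 0 1 0; 0 0 1 0; 0 0 0.8 0; 0 0 0 0; 0 0 0 0'
```

```text
t: 6.15
tcp_pos: [0.4469, 0.2138, 0.0931]
tool_rot: [1.0, -0.0, 0.0, -0.0]
ft_force: [-0.6, -0.3, -0.3]
gripper_width: 0.0002
finger_force: 0.0
```

```bash
python3 -m handwheel '0 -0.06 0.2 0; 0 0 0.2 0; 0 0 0.2 0; 0 0 0.1 0; 0 0 0.1 0; 0 0 0 0; 0 0 0 0'
python3 - <<'E'
from h import *
cv2.imwrite("pics/p1.png",cv2.resize(env.get_image("scene")[130:250,300:440,::-1],None,fx=4,fy=4))
E
```

```text
t: 7.02
tcp_pos: [0.4485, 0.2183, 0.0582]
tool_rot: [1.0, 0.0, 0.004, -0.001]
ft_force: [-11.8, -5.3, 66.0]
gripper_width: 0.0003
finger_force: 33.5
```

View pics/p1.png

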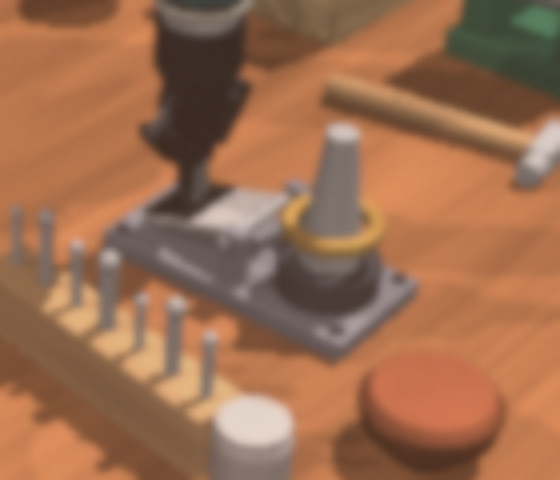

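The tread is down (pixel ≈190,205) and the collar has risen on the mandrel; 66 N is far above the 11 N spring, so the pedal is on its stop. I'll release it, open the gripper and go to the ring.

```bash
python3 -m handwheel '0 0 -0.3 0; 0 0 -0.5 0; 0 0 -0.8 0; 0 0 -1 0; 0 0 -1 0; 0 0 -1 0; 0 0 -0.9 0; 0 1 0 0; 0.7 1 0 0; 0.7 1 0 0; 0.7 1 0 0; 0.6 1 0 0; 0 1 0 0; 0 1 0 0; 0 1 0 0; 0 0.4 0 0; 0 0 0 0; 0 0 0 0' 85
python3 - <<'E'
from h import *
p=cv2.imread("pics/top0.png")
g=env.get_image("scene"); r=env.cut_out("scene","pedal_pad"); print([(x["confidence"],x["rect"]) for x in r[:3]])
a=np.hstack([g[145:285,240:420,::-1]]); cv2.imwrite("pics/p2.png",cv2.resize(a,None,fx=4,fy=4))
E
```

```text
t: 9.32
tcp_pos: [0.5809, -0.201, 0.3273]
tool_rot: [1.0, 0.0, -0.0, -0.001]
ft_force: [-0.5, -1.1, -0.1]
gripper_width: 0.085
finger_force: 0.0
[(0.73, [333.5, 165.0, 368.4, 188.6])]
```

View pics/p2.png

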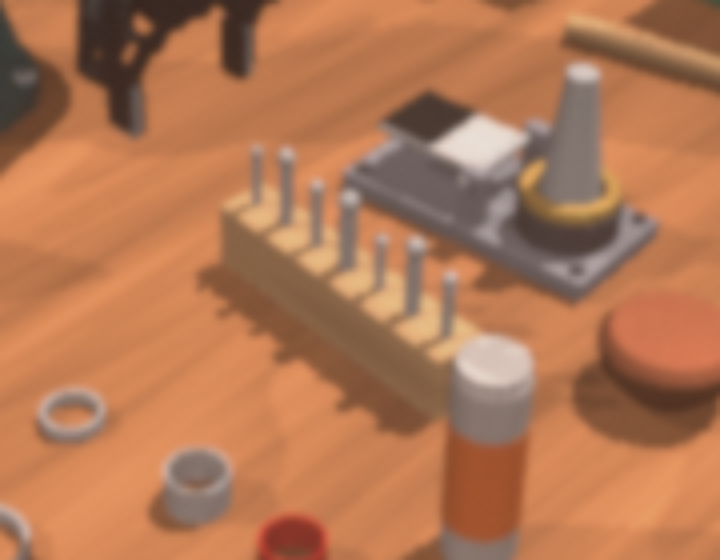

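The pedal is back up (tread ≈(430,115), as at the start) and the collar is down. Descend and grasp.

```bash
python3 -m handwheel '0.05 0.04 1 0; 0 0 1 0; 0 0 1 0; 0 0 1 0; 0 0 1 0; 0 0 0.7 0; 0 0 0.3 0; 0 0 0.22 0; 0 0 0 0; 0 0 0 0' && python3 -m handwheel '0 0 0 0; 0 0 0 0; 0 0 0 0; 0 0 0 0; 0 0 0 0; 0 0 0 0; 0 0 0 0; 0 0 0 0' 30 40
```

```text
t: 10.68
tcp_pos: [0.5844, -0.205, 0.0176]
tool_rot: [1.0, -0.0, 0.001, 0.0]
ft_force: [-0.3, 0.6, -0.6]
gripper_width: 0.0852
finger_force: 0.0
t: 11.68
tcp_pos: [0.5837, -0.2048, 0.0173]
tool_rot: [1.0, -0.0, 0.0, 0.0]
ft_force: [-0.7, 0.0, 6.1]
gripper_width: 0.0473
finger_force: 40.3
```

```bash
python3 -m handwheel '0 0 -0.3 0; 0 0 -0.6 0; 0 0 -0.9 0; 0 0 -1 0; 0 0 -1 0; 0 0 -1 0; 0 0 -0.5 0; 0 0 -0.2 0; 0 0 0 0; 0 0 0 0; 0 0 0 0'
python3 - <<'E'
from h import *
g=env.get_image("scene"); o=env.observe(); u,v=proj("scene",o["tcp_pos"]).astype(int); print(u,v,o["tcp_pos"])
cv2.imwrite("pics/p3.png",cv2.resize(g[v-50:v+50,u-65:u+65,::-1],None,fx=6,fy=6,interpolation=cv2.INTER_CUBIC))
E
```

```text
t: 13.05
tcp_pos: [0.5827, -0.2043, 0.2897]
tool_rot: [1.0, -0.0, -0.001, -0.001]
ft_force: [-0.1, 0.4, -1.7]
gripper_width: 0.047
finger_force: 41.3
285 185 [ 0.5828482  -0.20435584  0.28995901]
```

View pics/p3.png

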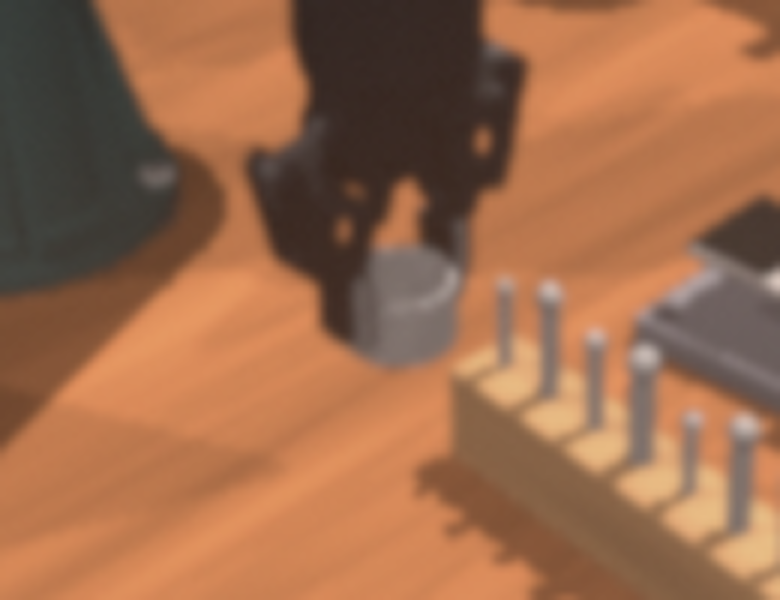

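The ring is held level between the fingers (crop ≈(408,305)). I'll check its offset from the TCP against a projected model.

Run:
```python
from h import *
p=np.array([0.5828,-0.2044,0.2900]);K,e,Q,_=cam("scene")
c=lambda q:(proj("scene",q)-[285-65,185-50])*6+2.5
th=np.linspace(0,2*np.pi,90)
for dx in(-.004,0,.004):
  for dz in(-.0173,-.021):
    s=np.array([c(p+[dx+.024*np.cos(t),.024*np.sin(t),dz+h]) for t in th for h in(0,.03)])
    print(dx,dz,s.min(0).round(),s.max(0).round())
g=env.get_image("scene");r=env.cut_out("scene","ring")
print([(x["confidence"],(np.array(x["rect"])-[220,135,220,135])*6+2.5) for x in r[:3]])
```

```text
-0.004 -0.0173 [330. 243.] [448. 367.]
-0.004 -0.021 [331. 250.] [448. 375.]
0 -0.0173 [337. 247.] [455. 371.]
0 -0.021 [337. 254.] [455. 378.]
0.004 -0.0173 [344. 250.] [462. 375.]
0.004 -0.021 [344. 258.] [462. 382.]
[(0.84, array([390.7, 258.7, 452.5, 356.5])), (0.81, array([496.3, 846.1, 619.3, 951.1])), (0.72, array([778.9, 571.9, 921.7, 928.3]))]
```

Ring offset from the TCP is within about 2 mm. Carry it over the rack, high, to above the mandrel.

```bash
python3 -m handwheel '0 -0.5 0 0; 0.16 -0.8 0 0; 0 -0.9 0 0; 0 -0.9 0 0; 0 -0.9 0 0; 0 -0.9 0 0; 0 -0.9 0 0; 0 -0.9 0 0; 0 -0.9 0 0; 0 -0.6 0 0; 0 -0.34 0 0; 0 0 0 0; 0 0 0 0; 0 0 0.5 0; 0 0 0.5 0; 0 0 0 0; 0 0 0 0; 0 0 0 0'
python3 - <<'E'
from h import *
g=env.get_image("scene"); o=env.observe(); u,v=proj("scene",o["tcp_pos"]).astype(int); print(u,v,o["tcp_pos"])
cv2.imwrite("pics/p4.png",cv2.resize(g[v-40:v+60,u-50:u+50,::-1],None,fx=6,fy=6,interpolation=cv2.INTER_CUBIC))
E
```

```text
t: 15.45
tcp_pos: [0.5924, 0.2222, 0.2428]
tool_rot: [1.0, -0.0, 0.001, -0.0]
ft_force: [0.2, 0.5, -0.1]
gripper_width: 0.0472
finger_force: 41.4
387 142 [0.59235525 0.2223187  0.24264705]
```

View pics/p4.png

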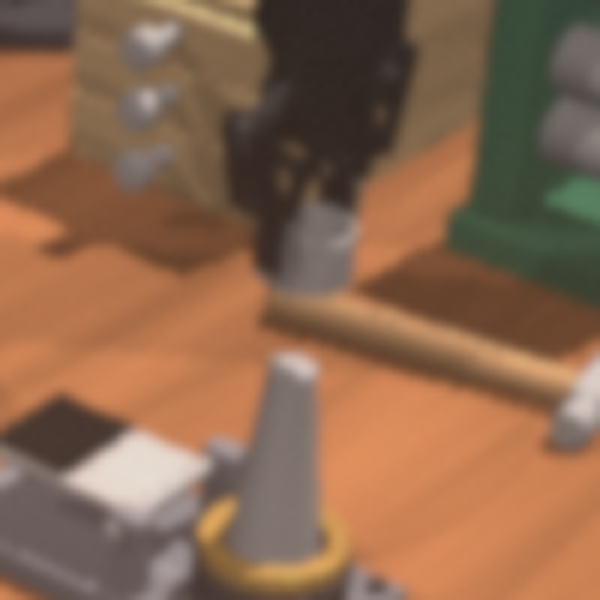

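Run:
```python
from h import *
p=np.array([0.5924,0.2222,0.2427])
c=lambda q:(proj("scene",q)-[387-50,142-40])*6+2.5
th=np.linspace(0,2*np.pi,90)
print("tip",c([.592,.2235,.17]))
for d in((0,0),(.004,0),(0,.004)):
    s=np.array([c(p+[d[0]+.024*np.cos(t),d[1]+.024*np.sin(t),-.0165+h]) for t in th for h in(0,.03)])
    print(d,s.min(0).round(),s.max(0).round())
s=np.array([c([.592+.013*np.cos(t),.2235+.013*np.sin(t),.17]) for t in th]);print(s.min(0),s.max(0))
```

```text
tip [292.99071526 368.76040223]
(0, 0) [256. 203.] [355. 300.]
(0.004, 0) [262. 205.] [362. 303.]
(0, 0.004) [260. 200.] [360. 297.]
[268.25356694 356.04066848] [317.77423541 381.65127225]
```

Ring and mandrel agree with the model to within about 2 mm, so I'll lower 45.5 mm and let it settle.

```bash
python3 -m handwheel '0 0 0.2 0; 0 0 0.3 0; 0 0 0.2 0; 0 0 0.15 0; 0 0 0.05 0; 0 0 0 0; 0 0 0 0; 0 0 0 0; 0 0 0 0; 0 0 0 0; 0 0 0 0'
python3 - <<'E'
from h import *
g=env.get_image("scene"); t=env.get_image("top")
cv2.imwrite("pics/p5.png",cv2.resize(g[110:210,330:430,::-1],None,fx=6,fy=6,interpolation=cv2.INTER_CUBIC))
E
```

```text
t: 16.88
tcp_pos: [0.5915, 0.2224, 0.1964]
tool_rot: [1.0, -0.0, 0.0, -0.0]
ft_force: [0.5, 0.6, -0.7]
gripper_width: 0.0476
finger_force: 41.4
```

View pics/p5.png

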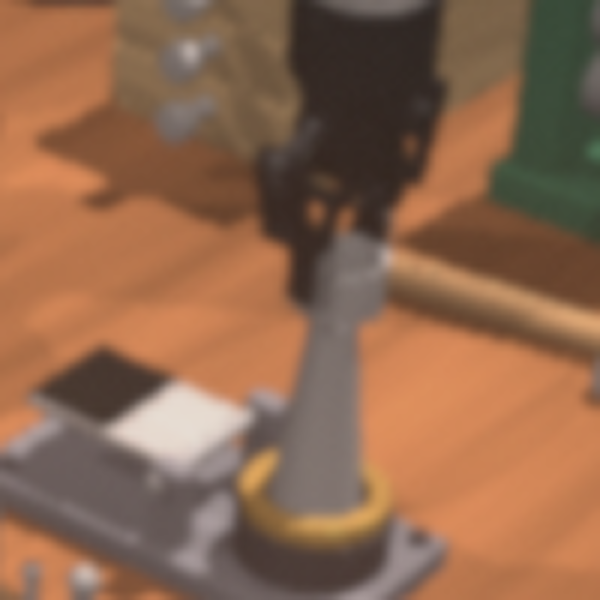

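The ring is level above the mandrel top (crop ≈(350,280)), with the axis in line, the pedal up and no contact force. Handing in.

```bash
python3 -c "
from workcell import env
print(env.finish_job())"
```

```text
the job is handed in; nothing more can be done
None
```

I pressed the pedal to its stop and let it spring back, carried the napkin ring over the punch rack, and handed the job in with it held level about 10 mm above the mandrel top. By the camera check it is centred to about 2–3 mm, and no verdict came back.

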